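# Lay the breath testers on their verification rests

### The arm

A 6-joint arm with a two-finger parallel gripper is mounted at the origin on the work surface. World frame = base frame: x ahead of the robot, y to its left, z up, the work surface at z = 0. Lengths are in mm, angles in rad, forces in N, time in s.
With the tool pointing down it reaches from about 275 to 1000 mm from the base axis. Payload 8.4 kg.
Tool frame: the origin (TCP) lies midway between the tips of the shut fingers; the grasp point (between the pads) lies 19 mm behind it; z points along the fingers, y is the line along which they close (so a half turn about z gives the same grasp; the last joint's range is limited). The gripper opens to 85 mm and grips with 20 to 120 N. Pads are 22 mm wide; open, the fingers measure 114 mm over their backs; the gripper's body (76 mm by 85 mm) begins 54 mm behind the grasp point. The pads swing forward as they close: fully open they stand 13 mm farther back than shut.
Start: joints at [1.131, 0.353, 1.633, -0, 1.155, -0.002], TCP at [264.966, 566.057, 231.281] pointing down, gripper open.
Joint ranges: [-2.63, 2.63], [-0.92, 2.1], [0.06, 2.66], [-1.3, 4.44], [0, 2.69], [-3.02, 3.02]. Speed limits (rad/s): [2.22, 2.22, 2.79, 3.14, 3.14, 3.14].

### API

Orientations are given as [roll, pitch, yaw] about the fixed x, y, z axes, in that order (R = Rz(yaw) Ry(pitch) Rx(roll)).
In Python, from rig import r gives the robot as it stands.
- The arm moves only by the shell command python3 -m inch 'ROWS' [OPENING] [FORCE]. ROWS is JSON, a list that holds one entry, the list of rows, each a list of 6 numbers: the shift along the tool's x, y, z scaled (see below), then the turn, a rotation vector about the tool's x, y, z scaled (see below). In form: [[[tx, ty, tz, wx, wy, wz], ...]]. A call has 1 to 8 rows; each row is the pose to reach, as a shift and turn from the pose commanded when the call began, along the tool's axes at that moment, turning the shorter way round; what a row does not reach only later rows make up. The controller multiplies each number of a shift by 20 cm and each number of a turn by pi rad. A row lasts 1/12 s, in which the tool goes at most 41.7 mm and 7.16 degrees, less where a joint would pass 70% of its speed; a pose out of reach is approached as far as the arm can. A call with a number of a shift or a turn outside -1 to 1 is refused whole. A call with a gripper value outside its range is refused whole. OPENING is the gripper's target within -1 to 1 (fully open at 1, half-way at 0, shut at -1), set as the call begins (- or left out, the last holds). The fingers move at their own pace and stop on an object; FORCE is the grip in N (left out, the last holds). Time passes only in rows, so rows that repeat a pose let the fingers close. It gives the time, the measured TCP pose, the force, the opening and the grip force at its end, in the units of the state.
- r.sense(): the state, without advancing time (a new reading comes with each control period).
- r.grab_frame(name): name is "side" or "top" or "wrist"; returns the picture (400x640x3 uint8, red, green, blue); there is no depth.
- r.camera_info(name): a dict with "K" (3x3 intrinsics, pixels), "rvec" (rotation vector, rad) and "tvec" (3), from world to camera coordinates, as OpenCV has them; the wrist camera has in their place "mount" (4x4, takes a point from camera to tool coordinates, whose origin is the TCP and whose axes are the flange's). Camera axes: x right, y down, z forward; pixel columns grow to the right and rows downward; lengths in mm; the calibration is good to about 2 mm. The wrist camera is an equidistant fisheye: a pixel r from the principal point sees the ray r / f radians off the axis. A picture is of the moment at which its call begins: read the wrist's pose just before it. camera_info takes no time and is no camera call.
- r.sign_off(): hands the job in; it is judged then, once.
The state is a dict: "clock": time; "qpos": joint angles; "qvel": joint speeds; "joint_efforts": joint torques, N m; "eef_pos": TCP position; "tcp_rot": TCP orientation; "contact_force": force on the tool from outside, world axes, zero at the start; "wrist_torque": the same for the moment, N m; "opening": opening from 0.0 (shut) to 1.0 (fully open); "grasp_force": force on a finger pad.
Only numpy, scipy, OpenCV 4.12 (cv2) and the standard library are available. Lean on these libraries where they do the work, as an engineer would, in place of code of your own. Each camera call takes 0.05 s, during which the arm holds its last target. There are 200 camera calls.

### The job

Set up the four breath testers for verification: lay each one face up across the two saddles of the rest made for its size (smallest tester on the smallest rest, and so on up), centred between the lips and between the two saddles, with its mouthpiece pointing at that rest's gas nozzle. Set them down without dropping them, and leave the grey barometer and the jar of spare mouthpieces where they are.

Things in the scene. Friction and masses are not known exactly. Their poses are not given: they have to be found in the camera images.
- tester_s_mid (a point): The smallest breath tester: a black hand-held box 28 wide, 88 long, 22 high, about 90 g, lying face up (display on top), with a short white mouthpiece tube (13 diameter, 18 long, all in mm) from the middle of one end. The point is the centre of the box, 11 above its underside; x points along its length to the mouthpiece end, y across its width, z up out of its face.
- tester_m_mid (a point): The second smallest breath tester: a black hand-held box 39 wide, 100 long, 25 high, about 130 g, lying face up (display on top), with a short white mouthpiece tube (13 diameter, 18 long, all in mm) from the middle of one end. The point is the centre of the box, 12.5 above its underside; x points along its length to the mouthpiece end, y across its width, z up out of its face.
- tester_l_mid (a point): The second largest breath tester: a black hand-held box 50 wide, 112 long, 28 high, about 180 g, lying face up (display on top), with a short white mouthpiece tube (13 diameter, 18 long, all in mm) from the middle of one end. The point is the centre of the box, 14 above its underside; x points along its length to the mouthpiece end, y across its width, z up out of its face.
- tester_xl_mid (a point): The largest breath tester: a black hand-held box 61 wide, 124 long, 31 high, about 240 g, lying face up (display on top), with a short white mouthpiece tube (13 diameter, 18 long, all in mm) from the middle of one end. The point is the centre of the box, 15.5 above its underside; x points along its length to the mouthpiece end, y across its width, z up out of its face.
- rest_s_seat (a point): The smallest rest, fixed (sizes in mm): base plate 5 thick, two saddles 12 thick, 64 between centres (fingers fit the gap). Point: midway between, level with their pads, 34 above bench; x to the nozzle, y across. Side lips 10 high, 37 apart at pads, flared to 47. Nozzle tip at x=75 on a bracket 22 wide. Tester centre goes 11 above the point, x axes alike, mouthpiece 13 short of nozzle.
- rest_m_seat (a point): The second smallest rest, fixed (sizes in mm): base plate 5 thick, two saddles 12 thick, 72 between centres (fingers fit the gap). Point: midway between, level with their pads, 34 above bench; x to the nozzle, y across. Side lips 10 high, 48 apart at pads, flared to 58. Nozzle tip at x=81 on a bracket 22 wide. Tester centre goes 12.5 above the point, x axes alike, mouthpiece 13 short of nozzle.
- rest_l_seat (a point): The second largest rest, fixed (sizes in mm): base plate 5 thick, two saddles 12 thick, 82 between centres (fingers fit the gap). Point: midway between, level with their pads, 34 above bench; x to the nozzle, y across. Side lips 10 high, 59 apart at pads, flared to 69. Nozzle tip at x=87 on a bracket 22 wide. Tester centre goes 14 above the point, x axes alike, mouthpiece 13 short of nozzle.
- rest_xl_seat (a point): The largest rest, fixed (sizes in mm): base plate 5 thick, two saddles 12 thick, 92 between centres (fingers fit the gap). Point: midway between, level with their pads, 34 above bench; x to the nozzle, y across. Side lips 10 high, 70 apart at pads, flared to 80. Nozzle tip at x=93 on a bracket 22 wide. Tester centre goes 15.5 above the point, x axes alike, mouthpiece 13 short of nozzle.
- barometer_mid (a point): A grey hand-held barometer, no mouthpiece, 46 x 106 x 24 mm, lying among the testers; not part of the job. The point is its centre, 12 mm above the bench; x along its length.
- jar_mid (a point): A clear jar of spare mouthpieces standing among the testers, 60 mm diameter, 58 mm high (tubes stick up to about 70 mm); not part of the job. The point lies on its axis, 30 mm above the bench.
Not all that is in view belongs to the job. What is shaped like the part that bears tester_l_mid but purple or yellow is not meant.

How it is judged (in metres and radians):
At the end, for the whole second after the job is handed in: Each tester lies face up on the pads of its own rest (by size): level to 0.08 rad, height to 4 mm, centred to 12 mm along and 10 mm across, aligned to 0.17 rad, mouthpiece towards the nozzle, at rest; barometer and jar within 30 mm of their starts, jar upright (x of tester_s_mid in the frame of rest_s_seat between -0.012 and 0.012 m and y of tester_s_mid in the frame of rest_s_seat between -0.01 and 0.01 m and z of tester_s_mid in the frame of rest_s_seat between 0.007 and 0.015 m and x of tester_s_mouth in the frame of rest_s_seat above 0.02 m and angle between the x axis of tester_s_mid and the x axis of rest_s_seat, either way round below 0.17 rad and angle between each of tester_s_mid, tester_m_mid, tester_l_mid, tester_xl_mid's own z axis and vertical below 0.08 rad and linear speed of each of tester_s, tester_m, tester_l, tester_xl below 0.02 m/s and angular speed of each of tester_s, tester_m, tester_l, tester_xl below 0.2 rad/s and x of tester_m_mid in the frame of rest_m_seat between -0.012 and 0.012 m and y of tester_m_mid in the frame of rest_m_seat between -0.01 and 0.01 m and z of tester_m_mid in the frame of rest_m_seat between 0.0085 and 0.0165 m and x of tester_m_mouth in the frame of rest_m_seat above 0.02 m and angle between the x axis of tester_m_mid and the x axis of rest_m_seat, either way round below 0.17 rad and x of tester_l_mid in the frame of rest_l_seat between -0.012 and 0.012 m and y of tester_l_mid in the frame of rest_l_seat between -0.01 and 0.01 m and z of tester_l_mid in the frame of rest_l_seat between 0.01 and 0.018 m and x of tester_l_mouth in the frame of rest_l_seat above 0.02 m and angle between the x axis of tester_l_mid and the x axis of rest_l_seat, either way round below 0.17 rad and x of tester_xl_mid in the frame of rest_xl_seat between -0.012 and 0.012 m and y of tester_xl_mid in the frame of rest_xl_seat between -0.01 and 0.01 m and z of tester_xl_mid in the frame of rest_xl_seat between 0.0115 and 0.0195 m and x of tester_xl_mouth in the frame of rest_xl_seat above 0.02 m and angle between the x axis of tester_xl_mid and the x axis of rest_xl_seat, either way round below 0.17 rad and distance of each of barometer_mid, jar_mid from where it was at the start of the episode below 0.03 m and angle between jar_mid's own z axis and vertical below 0.3 rad); the robot touches nothing.
It fails at once if a tester is dropped (let fall more than about 13 mm, or thrown) ((linear speed of tester_s above 0.5 m/s and contact force between the fingers and tester_s below 0.1 N) or (linear speed of tester_m above 0.5 m/s and contact force between the fingers and tester_m below 0.1 N) or (linear speed of tester_l above 0.5 m/s and contact force between the fingers and tester_l below 0.1 N) or (linear speed of tester_xl above 0.5 m/s and contact force between the fingers and tester_xl below 0.1 N)).
It fails at once if the barometer is pushed more than 30 mm (distance of barometer_mid from where it was at the start of the episode above 0.03 m).
It fails at once if the mouthpiece jar is pushed more than 30 mm or tipped (distance of jar_mid from where it was at the start of the episode above 0.03 m or angle between jar_mid's own z axis and vertical above 0.3 rad).
It also fails if it takes over 114 s, if anything falls off the work surface, if the arm or the gripper's body presses on something with over 40 N, if the wrist force passes 120 N, or if a joint passes its speed limit or range.

## Working session

There is one attempt and no reset: what is moved stays moved. The work goes in short steps, Python scripts to look and compute and a shell command to move; the robot and the scene stay as the last step left them, time stands still between calls to the robot, and variables do not carry over. Pictures are saved under pics/ and viewed, at most 14 in all, crops included, and the job is handed in when it is done.

```bash
mkdir -p pics
python3 - <<'E'
from rig import r
import cv2
for n in("top","side","wrist"):
    cv2.imwrite(f"pics/{n}0.png",r.grab_frame(n)[...,::-1]); print(n,r.camera_info(n))
print(r.sense())
E
```

```text
top {'K': array([[374.03960734,   0.        , 319.74895126],
       [  0.        , 374.03960734, 203.01887379],
       [  0.        ,   0.        ,   1.        ]]), 'rvec': array([ 2.15621571, -2.18860013,  0.1223821 ]), 'tvec': array([ 39.81464823, 423.56906457, 989.53192482])}
side {'K': array([[490.81552034,   0.        , 315.5022198 ],
       [  0.        , 490.81552034, 191.09317073],
       [  0.        ,   0.        ,   1.        ]]), 'rvec': array([ 2.19042119, -0.56509078,  0.29911913]), 'tvec': array([-355.81028481,  210.08491694, 1324.18543307])}
wrist {'K': array([[309.70691629,   0.        , 317.84952986],
       [  0.        , 309.70691629, 199.648286  ],
       [  0.        ,   0.        ,   1.        ]]), 'mount': array([[ 1.80638354e-04, -9.55056120e-01, -2.96424991e-01,
         7.59053291e+01],
       [ 9.99999753e-01,  3.74033333e-04, -5.95713989e-04,
        -6.82442167e-01],
       [ 6.79813119e-04, -2.96424810e-01,  9.55055951e-01,
        -1.42699702e+02],
       [ 0.00000000e+00,  0.00000000e+00,  0.00000000e+00,
         1.00000000e+00]])}
{'clock': 0.15, 'qpos': array([ 1.13061551e+00,  3.53506910e-01,  1.63396430e+00, -1.36083805e-05,
        1.15518624e+00, -2.40473504e-03]), 'qvel': array([-2.87768005e-04, -7.01240611e-04, -1.30104711e-03,  4.04314765e-05,
       -1.10035368e-03,  2.08849870e-03]), 'joint_efforts': array([-4.86180124e-04, -6.05636787e+01, -3.42340314e+01,  3.04666935e-05,
        6.33329182e-03,  4.69726376e-05]), 'eef_pos': array([264.80656199, 565.73054057, 230.72255951]), 'tcp_rot': array([-3.14052784e+00,  9.88347490e-06,  2.70382207e+00]), 'contact_force': array([-0.02845962,  0.37276291,  0.33955178]), 'wrist_torque': array([-0.00305813, -0.0051471 ,  0.01540981]), 'grasp_force': 0.0, 'opening': 1.0013785170402434}
```

View pics/top0.png

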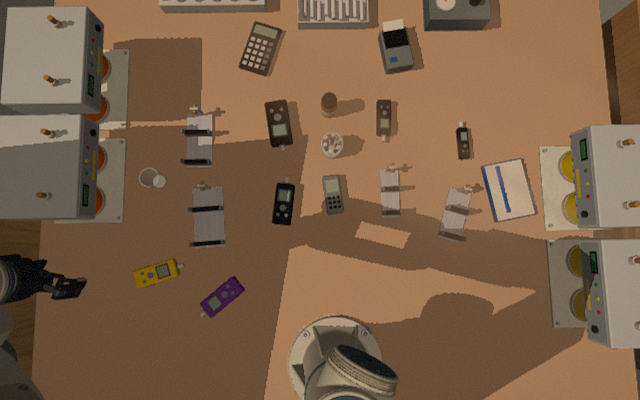

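View pics/side0.png

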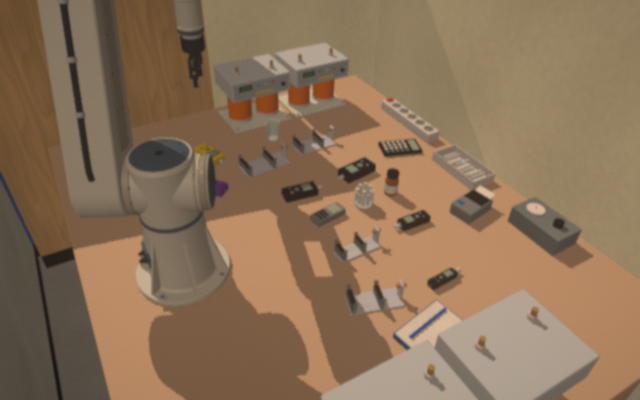

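Run:
```python
import cv2
a=cv2.imread("pics/top0.png")
cv2.imwrite("pics/c1.png",cv2.resize(a[90:255,170:360],None,fx=4,fy=3.6*4/3.6,interpolation=cv2.INTER_CUBIC)[:600])
cv2.imwrite("pics/c2.png",cv2.resize(a[95:245,360:500],None,fx=4,fy=4,interpolation=cv2.INTER_CUBIC))
```

```text
(no output)
```

View pics/c1.png

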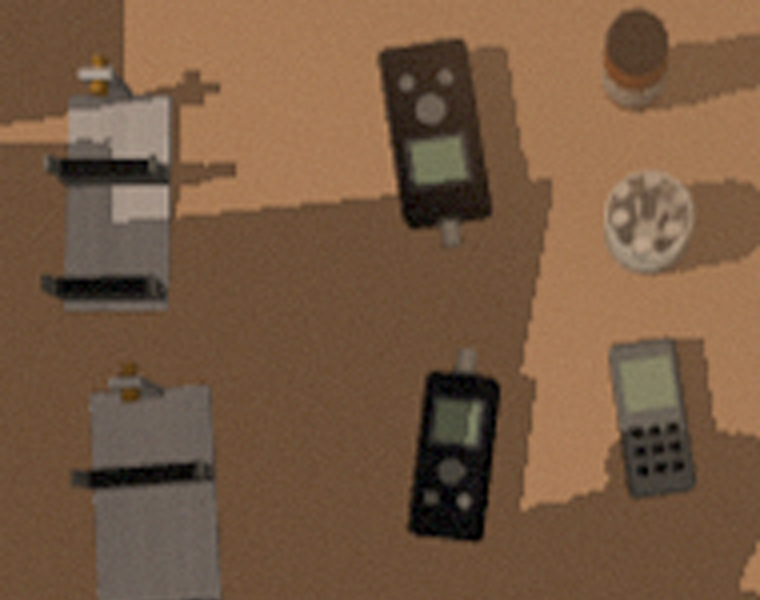

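View pics/c2.png

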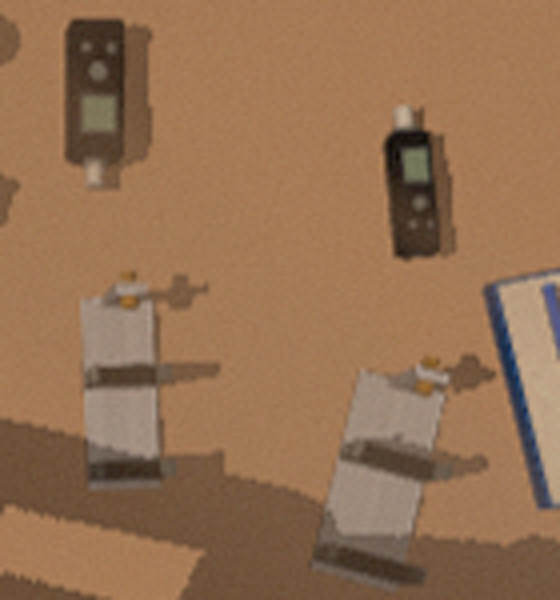

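```bash
cat > h.py <<'E'
import cv2,numpy as np
from rig import r
from scipy.spatial.transform import Rotation as Ro
def ray(name,uv,pose=None):
    c=r.camera_info(name);K=np.array(c["K"]);u=np.array(uv,float)
    d=np.array([(u[0]-K[0,2])/K[0,0],(u[1]-K[1,2])/K[1,1]])
    if name=="wrist":
        t=np.hypot(*d); d=np.r_[d/max(t,1e-9)*np.sin(t),np.cos(t)]
        M=np.array(c["mount"]); p,e=pose; R=Ro.from_euler("xyz",e).as_matrix()
        return R@M[:3,3]+p, R@M[:3,:3]@d
    R=cv2.Rodrigues(np.array(c["rvec"]))[0]
    return -R.T@np.array(c["tvec"]), R.T@np.r_[d,1]
def at(name,uv,z,pose=None):
    o,d=ray(name,uv,pose); return (o+d*(z-o[2])/d[2])[:2]
def snap(name,fn):
    s=r.sense(); p=(np.array(s["eef_pos"]),np.array(s["tcp_rot"])); im=r.grab_frame(name)[...,::-1].copy()
    cv2.imwrite(fn,im); np.save(fn+".npy",np.r_[p[0],p[1]]); return im,p
def load(fn):
    a=np.load(fn+".npy"); return cv2.imread(fn),(a[:3],a[3:])
E
python3 - <<'E'
from h import *
T=lambda x,y,X0,Y0:(X0+x/4,Y0+y/4)
for n,pts,z in [("XL",[(380,50),(465,40),(490,215),(407,228)],31),("L",[(428,372),(498,378),(483,540),(410,533)],28),
 ("xl bars",[(145,475),(152,612)],38),("l bars",[(107,167),(104,288)],38),("baro",[(611,345),(672,340),(692,487),(632,497)],24),("jar",[(648,215)],58)]:
    w=np.array([at("top",T(*p,170,90),z) for p in pts]); print(n,w.mean(0).round(),w.round().tolist())
for n,pts,z in [("M",[(68,20),(124,20),(124,163),(66,160)],25),("S",[(385,133),(430,130),(440,252),(396,257)],22),
 ("s bars",[(122,377),(124,468)],38),("m bars",[(390,458),(368,563)],38)]:
    w=np.array([at("top",T(*p,360,95),z) for p in pts]); print(n,w.mean(0).round(),w.round().tolist())
E
```

```text
XL [644. 142.] [[703.0, 180.0], [710.0, 122.0], [586.0, 105.0], [578.0, 162.0]]
L [423. 130.] [[479.0, 148.0], [475.0, 101.0], [366.0, 112.0], [371.0, 161.0]]
xl bars [366. 332.] [[412.0, 335.0], [321.0, 329.0]]
l bars [580. 364.] [[621.0, 364.0], [538.0, 364.0]]
baro [447.  -2.] [[497.0, 24.0], [500.0, -17.0], [399.0, -29.0], [393.0, 12.0]]
jar [578.  -1.] [[578.0, -1.0]]
M [ 659. -147.] [[709.0, -130.0], [709.0, -169.0], [607.0, -165.0], [610.0, -125.0]]
S [ 584. -365.] [[627.0, -348.0], [628.0, -379.0], [542.0, -381.0], [539.0, -351.0]]
s bars [ 426. -156.] [[457.0, -156.0], [396.0, -155.0]]
m bars [ 365. -324.] [[400.0, -333.0], [330.0, -315.0]]
```

```bash
cat > go.py <<'E'
# waypoints "x,y,z,yaw" -> split into call-sized moves; prints shift/turn and rows needed
import sys; from h import *
s=r.sense(); p=np.array(s["eef_pos"]); R=Ro.from_euler("xyz",s["tcp_rot"])
for a in sys.argv[1:]:
    x,y,z,w=map(float,a.split(",")); R2=Ro.from_euler("xyz",[np.pi,0,w])
    t=R.inv().apply(np.array([x,y,z])-p)/200; v=(R.inv()*R2).as_rotvec()/np.pi
    print(a,"->",np.r_[t,v].round(3).tolist(),"rows",round(max(np.linalg.norm(t)*200/41.7,np.linalg.norm(v)*180/7.16),1))
    p=np.array([x,y,z]);R=R2
print(round(s["clock"],1),s["eef_pos"].round(1),s["tcp_rot"].round(3),"op",round(s["opening"],2))
E
python3 go.py 360,400,290,2.9 450,230,290,3.14
```

```text
360,400,290,2.9 -> [-0.782, -0.549, -0.296, -0.0, -0.0, -0.062] rows 4.8
450,230,290,3.14 -> [-0.64, -0.718, -0.0, -0.0, 0.0, -0.076] rows 4.6
0.1 [264.8 565.7 230.7] [-3.141  0.     2.704] op 1.0
```

```bash
R='-'
python3 -m inch '[[[-0.78,-0.55,-0.3,0,0,-0.062],[-0.78,-0.55,-0.3,0,0,-0.062],[-0.78,-0.55,-0.3,0,0,-0.062],[-0.78,-0.55,-0.3,0,0,-0.062],[-0.78,-0.55,-0.3,0,0,-0.062]]]'
python3 -m inch '[[[-0.64,-0.72,0,0,0,-0.076],[-0.64,-0.72,0,0,0,-0.076],[-0.64,-0.72,0,0,0,-0.076],[-0.64,-0.72,0,0,0,-0.076],[-0.64,-0.72,0,0,0,-0.076],[-0.64,-0.72,0,0,0,-0.076]]]'
python3 - <<'E'
from h import *
im,p=snap("wrist","pics/w1.png"); print(p)
E
```

```text
clock: 0.57
eef_pos: [360.4, 398.0, 292.0]
tcp_rot: [-3.141, 0.0, 2.899]
contact_force: [0.1, -0.0, 0.6]
opening: 0.994
grasp_force: 0.0
clock: 1.07
eef_pos: [451.1, 225.1, 291.2]
tcp_rot: [-3.14, 0.001, 3.134]
contact_force: [0.2, 0.1, 1.0]
opening: 0.998
grasp_force: 0.0
(array([451.10444295, 225.11602531, 291.23453465]), array([-3.13962073e+00,  8.53128586e-04,  3.13376412e+00]))
```

View pics/w1.png

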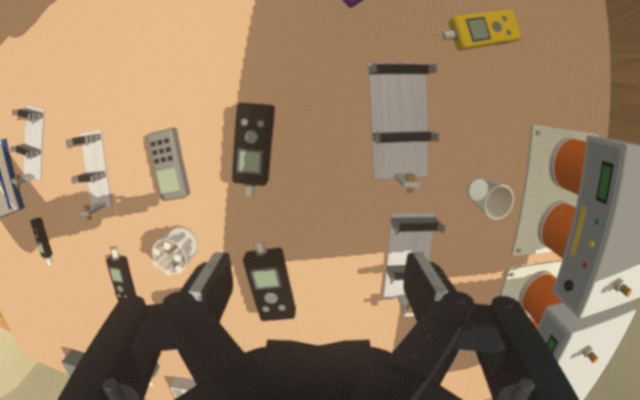

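Run:
```python
import cv2,numpy as np
a=cv2.imread("pics/w1.png")
f=lambda c:cv2.resize(c,None,fx=6,fy=6,interpolation=cv2.INTER_CUBIC)
A=f(a[55:155,360:445]);
cv2.imwrite("pics/c3.png",np.hstack([f(a[55:155,365:440])[:, :400],f(a[210:310,375:440])[:,:390]]))
```

```text
(no output)
```

View pics/c3.png

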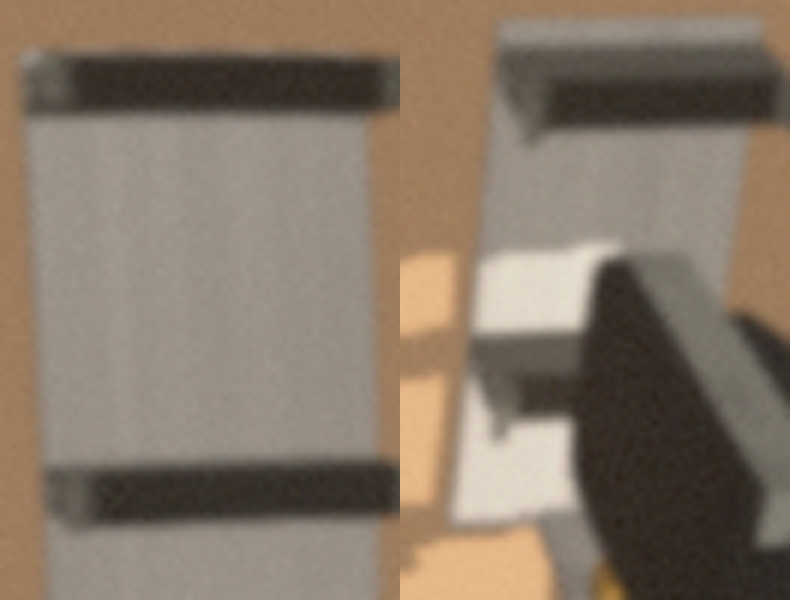

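```bash
cat >> h.py <<'E'
def quads(im,pose,roi,z,th=70,amin=80):
    x0,y0,x1,y1=roi; g=cv2.GaussianBlur(im[y0:y1,x0:x1].max(2),(3,3),0)
    m=cv2.morphologyEx((g<th).astype(np.uint8),cv2.MORPH_CLOSE,np.ones((9,9),np.uint8))
    out=[]
    for c in cv2.findContours(m,cv2.RETR_EXTERNAL,cv2.CHAIN_APPROX_NONE)[0]:
        if cv2.contourArea(c)<amin: continue
        w=np.array([at("wrist",q,z,pose) for q in c[:,0]+[x0,y0]],np.float32)
        (cx,cy),(a,b),t=cv2.minAreaRect(w)
        if a<b: a,b,t=b,a,t+90
        t=(np.deg2rad(t)+np.pi/2)%np.pi-np.pi/2
        out.append((cx,cy,a,b,t)); print(f"c=({cx:.1f},{cy:.1f}) size {a:.0f}x{b:.0f} long-axis heading {t:.3f} px {(c[:,0].mean(0)+[x0,y0]).round()}")
    return out
E
python3 - <<'E'
from h import *
im,p=load("pics/w1.png")
for th in(60,75):
  print("restXL");quads(im,p,(360,55,445,155),34,th)
  print("L");quads(im,p,(225,95,285,190),28,th,800)
  print("XL");quads(im,p,(240,245,303,328),31,th,800)
  print("restL pad1");quads(im,p,(380,210,445,240),34,th)
  print("M");quads(im,p,(100,250,140,300),25,th,200)
  print("S");quads(im,p,(28,212,55,260),22,th,100)
E
```

```text
restXL
c=(412.8,340.7) size 66x8 long-axis heading -1.518 px [406. 137.]
c=(322.2,335.0) size 67x7 long-axis heading -1.502 px [402.  69.]
L
c=(424.2,142.5) size 105x35 long-axis heading -0.147 px [259. 146.]
XL
restL pad1
c=(540.0,369.0) size 55x6 long-axis heading 1.543 px [418. 226.]
M
S
c=(566.8,-351.2) size 49x31 long-axis heading 0.062 px [ 40. 230.]
restXL
c=(412.6,340.1) size 70x10 long-axis heading -1.496 px [405. 137.]
c=(322.2,335.0) size 70x10 long-axis heading -1.504 px [402.  69.]
L
c=(423.8,136.5) size 108x48 long-axis heading -0.127 px [253. 143.]
XL
c=(637.7,143.8) size 134x66 long-axis heading 0.125 px [269. 281.]
restL pad1
c=(539.8,368.6) size 59x12 long-axis heading -1.569 px [418. 226.]
M
c=(652.3,-136.1) size 88x51 long-axis heading 0.108 px [124. 280.]
S
c=(585.9,-354.2) size 90x56 long-axis heading 0.172 px [ 41. 237.]
```

```bash
python3 go.py 424,136.5,130,3.015
```

```text
424,136.5,130,3.015 -> [0.127, -0.454, 0.806, -0.0, 0.0, 0.038] rows 4.5
1.1 [450.2 227.2 291.2] [-3.141  0.     3.133] op 1.0
```

```bash
python3 -m inch '[[[0.127,-0.454,0.8,0,0,0.038],[0.127,-0.454,0.8,0,0,0.038],[0.127,-0.454,0.8,0,0,0.038],[0.127,-0.454,0.8,0,0,0.038],[0.127,-0.454,0.8,0,0,0.038],[0.127,-0.454,0.8,0,0,0.038],[0.127,-0.454,0.8,0,0,0.038]]]'
python3 - <<'E'
from h import *
im,p=snap("wrist","pics/w2.png"); print(p)
E
python3 go.py 424,136.5,2,3.015
```

```text
clock: 1.7
eef_pos: [423.0, 139.6, 131.1]
tcp_rot: [-3.141, -0.002, 3.017]
contact_force: [0.4, -0.1, -0.3]
opening: 0.996
grasp_force: 0.0
(array([422.99261731, 139.5669749 , 131.07096834]), array([-3.14125963e+00, -1.60776699e-03,  3.01748228e+00]))
424,136.5,2,3.015 -> [-0.0, -0.019, 0.651, 0.0, 0.0, 0.001] rows 3.1
1.8 [424.3 140.2 132.2] [3.141e+00 1.000e-03 3.018e+00] op 1.0
```

View pics/w2.png

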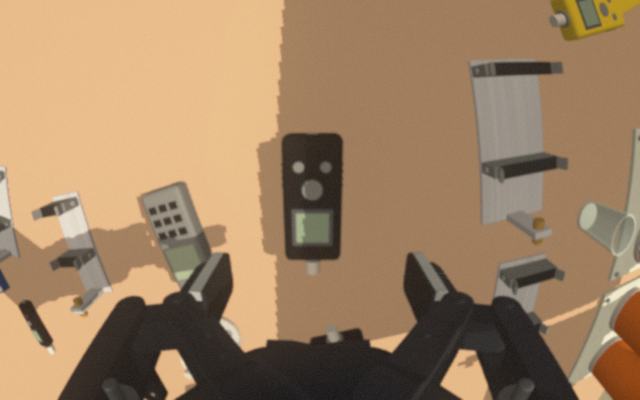

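Run:
```python
from h import *
im,p=load("pics/w2.png")
for th in (60,75): quads(im,p,(270,120,355,268),28,th,800)
for th in (60,75): quads(im,p,(470,55,570,180),34,th)
```

```text
c=(422.8,134.3) size 108x45 long-axis heading -0.124 px [313. 196.]
c=(422.8,134.1) size 110x48 long-axis heading -0.121 px [312. 196.]
c=(414.9,340.7) size 67x14 long-axis heading -1.502 px [528. 167.]
c=(322.2,336.1) size 65x9 long-axis heading -1.500 px [522.  68.]
c=(414.5,340.3) size 70x16 long-axis heading -1.491 px [528. 167.]
c=(322.4,336.7) size 68x10 long-axis heading -1.515 px [523.  68.]
```

```bash
python3 -m inch '[[[0.004,-0.029,0.3,0,0,0],[0.004,-0.029,0.45,0,0,0],[0.004,-0.029,0.58,0,0,0],[0.004,-0.029,0.65,0,0,0],[0.004,-0.029,0.65,0,0,0],[0.004,-0.029,0.65,0,0,0]]]'
python3 -m inch '[[[0,0,0,0,0,0],[0,0,0,0,0,0],[0,0,0,0,0,0],[0,0,0,0,0,0],[0,0,0,0,0,0],[0,0,0,0,0,0],[0,0,0,0,0,0],[0,0,0,0,0,0]]]' -1 40
python3 go.py 423,134.5,130,3.02 545,290,150,3.12 580,366,150,3.14
```

```text
clock: 2.25
eef_pos: [423.2, 134.6, 2.1]
tcp_rot: [3.141, 0.001, 3.019]
contact_force: [0.7, 0.1, 0.2]
opening: 1.003
grasp_force: 0.0
clock: 2.92
eef_pos: [423.2, 134.0, 2.9]
tcp_rot: [3.14, 0.003, 3.018]
contact_force: [-1.5, 1.2, 12.2]
opening: 0.578
grasp_force: 40.1
423,134.5,130,3.02 -> [-0.0, 0.003, -0.636, 0.0, 0.001, -0.001] rows 3.0
545,290,150,3.12 -> [-0.511, 0.846, -0.1, 0.0, 0.0, -0.032] rows 4.8
580,366,150,3.14 -> [-0.167, 0.384, 0.0, -0.0, 0.0, -0.006] rows 2.0
2.9 [423.2 134.    2.9] [3.140e+00 3.000e-03 3.018e+00] op 0.58
```

```bash
python3 go.py 423,134.5,150,3.02 540,210,150,3.08 640,265,150,3.14
```

```text
423,134.5,150,3.02 -> [-0.001, 0.004, -0.736, 0.0, 0.001, -0.001] rows 3.5
540,210,150,3.08 -> [-0.535, 0.446, 0.0, -0.0, 0.0, -0.019] rows 3.3
640,265,150,3.14 -> [-0.482, 0.305, 0.0, -0.0, 0.0, -0.019] rows 2.7
2.9 [423.2 134.    2.9] [3.140e+00 3.000e-03 3.018e+00] op 0.58
```

```bash
python3 -m inch '[[[0,0,-0.05,0,0,0],[0,0,-0.2,0,0,0],[0,0,-0.4,0,0,0],[0,0,-0.6,0,0,0],[0,0,-0.74,0,0,0]]]'
python3 -m inch '[[[-0.2,0.15,0,0,0,-0.019],[-0.535,0.446,0,0,0,-0.019],[-0.535,0.446,0,0,0,-0.019],[-0.535,0.446,0,0,0,-0.019],[-0.535,0.446,0,0,0,-0.019]]]'
python3 -m inch '[[[-0.48,0.305,0,0,0,-0.019],[-0.48,0.305,0,0,0,-0.019],[-0.48,0.305,0,0,0,-0.019],[-0.48,0.305,0,0,0,-0.019],[-0.48,0.305,0,0,0,-0.019]]]'
python3 - <<'E'
from h import *
im,p=snap("wrist","pics/w3.png"); print(p)
E
```

```text
clock: 3.33
eef_pos: [422.4, 133.5, 153.3]
tcp_rot: [3.14, 0.003, 3.018]
contact_force: [1.6, 0.5, -1.3]
opening: 0.574
grasp_force: 43.2
clock: 3.75
eef_pos: [542.3, 210.8, 150.8]
tcp_rot: [3.14, 0.004, 3.078]
contact_force: [0.1, 0.1, -0.4]
opening: 0.578
grasp_force: 43.1
clock: 4.17
eef_pos: [638.7, 263.4, 149.5]
tcp_rot: [-3.141, -0.001, 3.138]
contact_force: [0.7, 0.1, -0.8]
opening: 0.578
grasp_force: 43.1
(array([638.72970606, 263.41844835, 149.45894996]), array([-3.14125637e+00, -6.34356516e-04,  3.13754031e+00]))
```

View pics/w3.png

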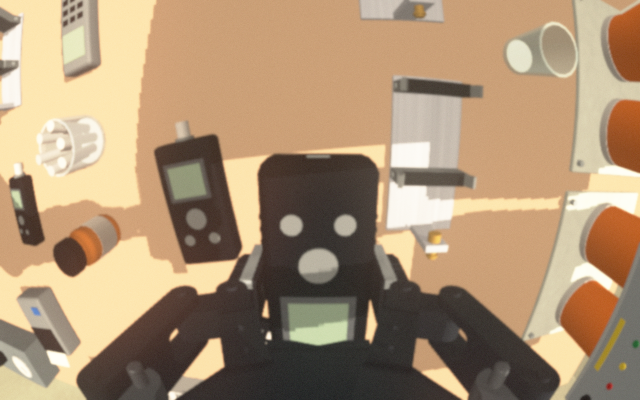

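```bash
python3 - <<'E'
from h import *
im,p=load("pics/w3.png")
for th in (60,75):quads(im,p,(385,70,490,195),34,th)
for th in (60,75):quads(im,p,(145,130,248,268),31,th,800)
# bracket held tester rear edge mid (318,155) near z ~ tester top
E
python3 go.py 580,366,150,3.14
```

```text
c=(542.2,368.2) size 55x8 long-axis heading -1.570 px [439.  88.]
c=(646.0,150.3) size 117x61 long-axis heading 0.114 px [203. 197.]
580,366,150,3.14 -> [0.29, 0.515, -0.004, -0.0, -0.001, -0.001] rows 2.8
4.2 [637.6 262.8 149.3] [-3.141e+00 -2.000e-03  3.137e+00] op 0.58
```

Run:
```python
from h import *
im,p=load("pics/w3.png")
for th in (90,105,120):print(th);quads(im,p,(385,160,490,195),34,th)
print(at("wrist",(432,247),48,p),"TCP px region; tester rear edge:",at("wrist",(318,156),p[0][2]+26,p))
```

```text
90
105
c=(622.8,368.6) size 57x11 long-axis heading 1.570 px [434. 178.]
120
c=(622.5,364.0) size 70x13 long-axis heading -1.560 px [427. 177.]
[684.06978351 367.30194708] TCP px region; tester rear edge: [581.36851285 263.07433305]
```

```bash
python3 -m inch '[[[0.278,0.528,0,0,0,-0.001],[0.278,0.528,0,0,0,-0.001],[0.278,0.528,0,0,0,-0.001],[0.278,0.528,0.15,0,0,-0.001],[0.278,0.528,0.3,0,0,-0.001],[0.278,0.528,0.3,0,0,-0.001]]]'
python3 go.py 582,368.5,55,3.14 582,368.5,37,3.14
```

```text
clock: 4.72
eef_pos: [578.5, 366.8, 84.5]
tcp_rot: [-3.136, -0.008, 3.142]
contact_force: [-1.6, -1.6, -2.3]
opening: 0.575
grasp_force: 43.0
582,368.5,55,3.14 -> [-0.018, 0.009, 0.147, -0.002, -0.003, 0.001] rows 0.7
582,368.5,37,3.14 -> [0.0, -0.0, 0.09, 0.0, 0.0, 0.0] rows 0.4
4.7 [578.5 366.8  84.5] [-3.136 -0.008  3.142] op 0.57
```

```bash
python3 -m inch '[[[0,0,0,0,0,0],[0,0,0.08,0,0,0],[0,0,0.15,0,0,0],[0,0,0.2,0,0,0],[0,0,0.22,0,0,0],[0,0,0.24,0,0,0],[0,0,0.24,0,0,0],[0,0,0.24,0,0,0]]]'
python3 go.py 582,368.5,37,3.14
```

```text
clock: 5.38
eef_pos: [583.8, 369.3, 41.6]
tcp_rot: [3.141, 0.0, 3.14]
contact_force: [0.6, 0.4, -1.2]
opening: 0.575
grasp_force: 43.2
582,368.5,37,3.14 -> [0.009, -0.004, 0.023, 0.0, 0.0, 0.0] rows 0.1
5.4 [583.8 369.3  41.6] [3.141 0.    3.14 ] op 0.57
```

```bash
python3 -m inch '[[[0.008,-0.004,0.01,0,0,0],[0.008,-0.004,0.018,0,0,0],[0.008,-0.004,0.024,0,0,0],[0.008,-0.004,0.024,0,0,0],[0.008,-0.004,0.024,0,0,0]]]'
python3 go.py 582,368.5,150,3.14
```

```text
clock: 5.8
eef_pos: [582.1, 368.6, 37.0]
tcp_rot: [3.141, 0.0, 3.141]
contact_force: [-1.6, -1.0, 3.7]
opening: 0.579
grasp_force: 43.7
582,368.5,150,3.14 -> [0.0, -0.0, -0.565, 0.0, 0.0, 0.0] rows 2.7
5.8 [582.1 368.6  37. ] [3.141 0.    3.141] op 0.58
```

```bash
python3 -m inch '[[[0,0,0,0,0,0],[0,0,0,0,0,0],[0,0,0,0,0,0],[0,0,0,0,0,0],[0,0,0,0,0,0],[0,0,0,0,0,0]]]' 1
python3 -m inch '[[[0,0,-0.1,0,0,0],[0,0,-0.3,0,0,0],[0,0,-0.56,0,0,0],[0,0,-0.56,0,0,0],[0,0,-0.56,0,0,0]]]'
python3 go.py 645,200,150,2.14 645,148,150,1.14 645,148,150,0.12
```

```text
clock: 6.3
eef_pos: [582.1, 368.5, 36.4]
tcp_rot: [-3.142, -0.0, 3.14]
contact_force: [-0.1, 0.4, -0.2]
opening: 1.0
grasp_force: 0.0
clock: 6.72
eef_pos: [584.5, 370.0, 153.3]
tcp_rot: [3.137, 0.007, 3.14]
contact_force: [0.3, 0.4, 0.5]
opening: 1.002
grasp_force: 0.0
645,200,150,2.14 -> [-0.304, -0.85, 0.015, 0.002, 0.001, 0.318] rows 8.0
645,148,150,1.14 -> [-0.219, -0.14, -0.0, -0.0, -0.0, 0.318] rows 8.0
645,148,150,0.12 -> [0.0, 0.0, 0.0, 0.0, -0.0, 0.325] rows 8.2
6.7 [584.5 370.  153.3] [3.137 0.007 3.14 ] op 1.0
```

```bash
python3 -m inch '[[[-0.31,-0.85,0,0,0,0.318],[-0.31,-0.85,0,0,0,0.318],[-0.31,-0.85,0,0,0,0.318],[-0.31,-0.85,0,0,0,0.318],[-0.31,-0.85,0,0,0,0.318],[-0.31,-0.85,0,0,0,0.318],[-0.31,-0.85,0,0,0,0.318],[-0.31,-0.85,0,0,0,0.318]]]'
python3 -m inch '[[[-0.219,-0.14,0,0,0,0.318],[-0.219,-0.14,0,0,0,0.318],[-0.219,-0.14,0,0,0,0.318],[-0.219,-0.14,0,0,0,0.318],[-0.219,-0.14,0,0,0,0.318],[-0.219,-0.14,0,0,0,0.318],[-0.219,-0.14,0,0,0,0.318],[-0.219,-0.14,0,0,0,0.318]]]'
python3 -m inch '[[[0,0,0,0,0,0.325],[0,0,0,0,0,0.325],[0,0,0,0,0,0.325],[0,0,0,0,0,0.325],[0,0,0,0,0,0.325],[0,0,0,0,0,0.325],[0,0,0,0,0,0.325],[0,0,0,0,0,0.325]]]'
python3 -m inch '[[[0,0,0,0,0,0],[0,0,0,0,0,0],[0,0,0,0,0,0]]]'
python3 - <<'E'
from h import *
im,p=snap("wrist","pics/w4.png"); print(p)
for th in(60,75):quads(im,p,(200,80,440,330),31,th,1500)
E
python3 go.py 645,148,6,0.12
```

```text
clock: 7.38
eef_pos: [643.4, 197.4, 147.0]
tcp_rot: [-3.14, -0.001, 2.134]
contact_force: [-0.1, 1.0, 0.0]
opening: 0.999
grasp_force: 0.0
clock: 8.05
eef_pos: [643.2, 146.2, 147.0]
tcp_rot: [-3.14, 0.001, 1.136]
contact_force: [1.0, 0.9, 0.0]
opening: 0.996
grasp_force: 0.0
clock: 8.72
eef_pos: [643.2, 146.3, 147.0]
tcp_rot: [3.141, 0.002, 0.136]
contact_force: [0.5, -0.1, 0.3]
opening: 1.003
grasp_force: 0.0
clock: 8.97
eef_pos: [643.6, 146.3, 147.8]
tcp_rot: [3.141, 0.001, 0.147]
contact_force: [0.8, -0.6, -0.1]
opening: 1.003
grasp_force: 0.0
(array([643.58277494, 146.34087231, 147.79441929]), array([3.14149924e+00, 9.80737144e-04, 1.46627135e-01]))
c=(516.2,238.3) size 110x33 long-axis heading -0.171 px [215. 295.]
c=(642.2,143.9) size 100x56 long-axis heading 0.140 px [324. 192.]
c=(548.1,19.3) size 109x38 long-axis heading 0.346 px [424. 292.]
c=(516.9,236.8) size 109x35 long-axis heading -0.046 px [214. 292.]
c=(651.0,144.9) size 120x57 long-axis heading 0.132 px [320. 181.]
645,148,6,0.12 -> [0.008, -0.007, 0.71, 0.0, 0.0, 0.008] rows 3.4
9.0 [643.7 146.4 148. ] [3.142e+00 1.000e-03 1.460e-01] op 1.0
```

View pics/w4.png

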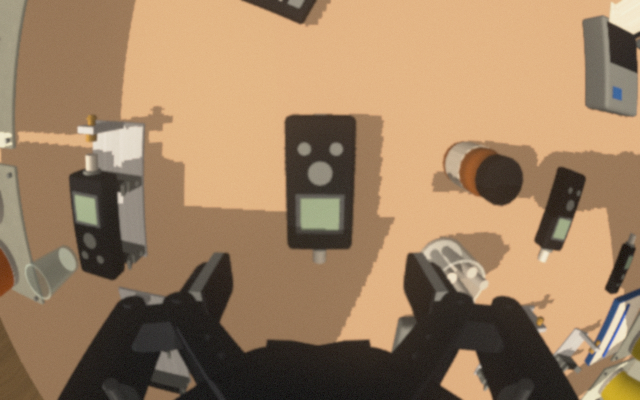

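```bash
python3 - <<'E'
from h import *
im,p=load("pics/w4.png")
w=np.array([at("wrist",q,31,p) for q in [(285,115),(356,115),(353.5,249),(287.5,249)]]);print(w.round(1),w.mean(0))
quads(im,p,(260,100,385,262),31,90,1500)
E
python3 go.py 649,145,6,0.135
```

```text
[[707.  182.7]
 [715.7 124.3]
 [595.1 104.8]
 [586.1 165.9]] [650.97279863 144.4080724 ]
c=(650.6,145.1) size 121x59 long-axis heading 0.140 px [320. 181.]
649,145,6,0.135 -> [0.026, 0.01, 0.71, 0.0, 0.0, 0.003] rows 3.4
9.0 [643.7 146.4 148. ] [3.142e+00 1.000e-03 1.460e-01] op 1.0
```

```bash
python3 -m inch '[[[0.031,0.01,0.3,0,0,0.002],[0.031,0.01,0.5,0,0,0.002],[0.031,0.01,0.62,0,0,0.002],[0.031,0.01,0.71,0,0,0.002],[0.031,0.01,0.71,0,0,0.002],[0.031,0.01,0.71,0,0,0.002]]]'
python3 -m inch '[[[0,0,0,0,0,0],[0,0,0,0,0,0],[0,0,0,0,0,0],[0,0,0,0,0,0],[0,0,0,0,0,0],[0,0,0,0,0,0],[0,0,0,0,0,0]]]' -1 45
python3 go.py 650,145,150,0.14 600,165,150,1.1 500,240,150,2.1 440,240,150,3.2
```

```text
clock: 9.52
eef_pos: [649.8, 145.2, 5.7]
tcp_rot: [3.141, 0.002, 0.138]
contact_force: [0.8, -0.1, 0.1]
opening: 1.0
grasp_force: 0.0
clock: 10.1
eef_pos: [652.1, 145.8, 9.1]
tcp_rot: [-3.141, -0.004, 0.137]
contact_force: [-0.1, -0.2, 6.1]
opening: 0.705
grasp_force: 50.2
650,145,150,0.14 -> [-0.008, 0.002, -0.705, -0.0, -0.001, -0.001] rows 3.4
600,165,150,1.1 -> [-0.234, -0.134, -0.0, 0.0, 0.0, -0.306] rows 7.7
500,240,150,2.1 -> [0.107, -0.616, -0.0, -0.0, 0.0, -0.318] rows 8.0
440,240,150,3.2 -> [0.151, -0.259, -0.0, 0.0, 0.0, -0.35] rows 8.8
10.1 [652.1 145.8   9.1] [-3.141 -0.004  0.137] op 0.7
```

```bash
python3 -m inch '[[[0,0,-0.05,0,0,0],[0,0,-0.2,0,0,0],[0,0,-0.4,0,0,0],[0,0,-0.6,0,0,0],[0,0,-0.7,0,0,0],[0,0,-0.7,0,0,0]]]'
python3 -m inch '[[[-0.23,-0.134,0,0,0,-0.306],[-0.23,-0.134,0,0,0,-0.306],[-0.23,-0.134,0,0,0,-0.306],[-0.23,-0.134,0,0,0,-0.306],[-0.23,-0.134,0,0,0,-0.306],[-0.23,-0.134,0,0,0,-0.306],[-0.23,-0.134,0,0,0,-0.306],[-0.23,-0.134,0,0,0,-0.306]]]'
python3 -m inch '[[[0.107,-0.616,0,0,0,-0.318],[0.107,-0.616,0,0,0,-0.318],[0.107,-0.616,0,0,0,-0.318],[0.107,-0.616,0,0,0,-0.318],[0.107,-0.616,0,0,0,-0.318],[0.107,-0.616,0,0,0,-0.318],[0.107,-0.616,0,0,0,-0.318],[0.107,-0.616,0,0,0,-0.318]]]'
python3 go.py 440,240,150,3.1 440,240,150,3.2
```

```text
clock: 10.6
eef_pos: [653.7, 146.1, 153.9]
tcp_rot: [-3.141, -0.01, 0.136]
contact_force: [1.1, 0.4, -1.8]
opening: 0.701
grasp_force: 50.2
clock: 11.27
eef_pos: [600.5, 165.5, 146.2]
tcp_rot: [-3.141, 0.001, 1.104]
contact_force: [0.7, 0.5, -1.4]
opening: 0.706
grasp_force: 50.0
clock: 11.93
eef_pos: [500.5, 240.7, 146.3]
tcp_rot: [-3.141, -0.0, 2.103]
contact_force: [-0.4, -0.4, -1.7]
opening: 0.703
grasp_force: 50.4
440,240,150,3.1 -> [0.15, -0.263, -0.018, -0.0, -0.0, -0.317] rows 8.0
440,240,150,3.2 -> [0.0, 0.0, 0.0, 0.0, 0.0, -0.032] rows 0.8
11.9 [500.5 240.7 146.3] [-3.141 -0.     2.103] op 0.7
```

```bash
python3 -m inch '[[[0.15,-0.263,0,0,0,-0.317],[0.15,-0.263,0,0,0,-0.317],[0.15,-0.263,0,0,0,-0.317],[0.15,-0.263,0,0,0,-0.317],[0.15,-0.263,0,0,0,-0.317],[0.15,-0.263,0,0,0,-0.317],[0.15,-0.263,0,0,0,-0.317],[0.15,-0.263,0,0,0,-0.317]]]'
python3 -m inch '[[[0,0,0,0,0,-0.032],[0,0,0,0,0,-0.032],[0,0,0,0,0,-0.032],[0,0,0,0,0,-0.032]]]'
python3 - <<'E'
from h import *
im,p=snap("wrist","pics/w5.png"); print(p)
for th in(60,75,90):quads(im,p,(390,40,510,240),34,th)
E
python3 go.py 367.5,337.5,150,3.205
```

```text
clock: 12.6
eef_pos: [440.1, 240.1, 146.4]
tcp_rot: [-3.141, -0.001, 3.099]
contact_force: [0.5, 0.4, -2.4]
opening: 0.703
grasp_force: 50.6
clock: 12.93
eef_pos: [440.4, 240.3, 146.4]
tcp_rot: [-3.141, -0.0, -3.094]
contact_force: [-0.1, 0.6, -2.1]
opening: 0.701
grasp_force: 50.6
(array([440.43973069, 240.25937523, 146.41765121]), array([-3.14147229e+00, -2.96837796e-04, -3.09363316e+00]))
c=(412.9,339.5) size 68x9 long-axis heading -1.502 px [431. 172.]
c=(322.8,334.4) size 67x10 long-axis heading -1.511 px [435.  69.]
c=(412.9,339.7) size 70x11 long-axis heading -1.502 px [431. 172.]
c=(322.9,334.1) size 70x11 long-axis heading -1.507 px [434.  69.]
367.5,337.5,150,3.205 -> [0.341, 0.503, -0.018, -0.0, -0.0, -0.005] rows 2.9
13.0 [440.5 240.3 146.4] [-3.141 -0.    -3.093] op 0.7
```

View pics/w5.png

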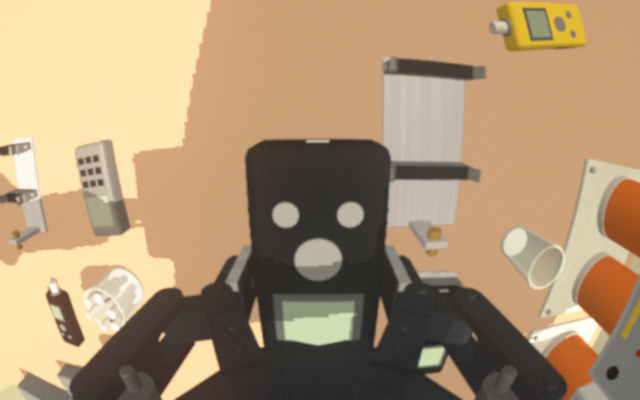

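```bash
python3 - <<'E'
from h import *
im,p=load("pics/w5.png")
a=at("wrist",(318,140),p[0][2]+24,p)-p[0][:2]; print("rear edge rel TCP, expect 62:",np.linalg.norm(a))
E
python3 go.py 368,337,90,3.204 368,337,50,3.204
```

```text
rear edge rel TCP, expect 62: 63.33110013910304
368,337,90,3.204 -> [0.339, 0.501, 0.282, -0.0, -0.0, -0.004] rows 3.2
368,337,50,3.204 -> [0.0, -0.0, 0.2, 0.0, 0.0, 0.0] rows 1.0
13.0 [440.5 240.3 146.4] [-3.141 -0.    -3.093] op 0.7
```

```bash
python3 -m inch '[[[0.334,0.501,0,0,0,-0.004],[0.334,0.501,0,0,0,-0.004],[0.334,0.501,0,0,0,-0.004],[0.334,0.501,0.1,0,0,-0.004],[0.334,0.501,0.28,0,0,-0.004],[0.334,0.501,0.28,0,0,-0.004],[0.334,0.501,0.28,0,0,-0.004],[0.334,0.501,0.28,0,0,-0.004]]]'
python3 -m inch '[[[0,0,0.08,0,0,0],[0,0,0.15,0,0,0],[0,0,0.19,0,0,0],[0,0,0.2,0,0,0],[0,0,0.21,0,0,0],[0,0,0.22,0,0,0],[0,0,0.22,0,0,0],[0,0,0.22,0,0,0]]]'
python3 go.py 369,337,41,3.204
```

```text
clock: 13.65
eef_pos: [369.3, 337.0, 91.3]
tcp_rot: [-3.142, 0.0, -3.079]
contact_force: [0.4, -0.1, -1.8]
opening: 0.704
grasp_force: 51.3
clock: 14.32
eef_pos: [369.2, 337.3, 47.0]
tcp_rot: [3.141, 0.001, -3.078]
contact_force: [0.6, -0.0, -2.0]
opening: 0.704
grasp_force: 51.4
369,337,41,3.204 -> [0.001, -0.001, 0.03, 0.0, 0.0, 0.0] rows 0.1
14.3 [369.2 337.3  47. ] [ 3.141e+00  1.000e-03 -3.078e+00] op 0.7
```

Not yet in contact; creep down in small steps.

```bash
python3 -m inch '[[[0,0,0.008,0,0,0],[0,0,0.015,0,0,0],[0,0,0.015,0,0,0],[0,0,0.015,0,0,0]]]' | grep -E "eef|contact"
python3 -m inch '[[[0,0,0.008,0,0,0],[0,0,0.012,0,0,0],[0,0,0.012,0,0,0],[0,0,0.012,0,0,0]]]' | grep -E "eef|contact"
```

```text
eef_pos: [368.8, 337.0, 43.4]
contact_force: [0.4, -0.6, -2.1]
eef_pos: [368.9, 337.1, 43.0]
contact_force: [-6.8, -6.0, 29.1]
```

```bash
python3 -m inch '[[[0,0,-0.004,0,0,0],[0,0,-0.008,0,0,0],[0,0,-0.008,0,0,0],[0,0,-0.008,0,0,0]]]' | grep -E "eef|contact|rot"
python3 -m inch '[[[0,0,0,0,0,0],[0,0,0,0,0,0],[0,0,0,0,0,0],[0,0,0,0,0,0],[0,0,0,0,0,0],[0,0,0,0,0,0]]]' 1 | grep -E "eef|contact|op"
python3 -m inch '[[[0,0,-0.1,0,0,0],[0,0,-0.3,0,0,0],[0,0,-0.6,0,0,0],[0,0,-0.6,0,0,0],[0,0,-0.6,0,0,0],[0,0,-0.6,0,0,0]]]' | grep -E "eef|contact|op"
python3 go.py 460,160,170,2.2 550,-20,170,1.2 620,-100,170,0.2 650,-146,150,0
```

```text
eef_pos: [369.0, 337.1, 43.0]
tcp_rot: [3.141, 0.0, -3.078]
contact_force: [-1.8, -1.5, 8.2]
eef_pos: [368.9, 337.0, 42.6]
contact_force: [-0.2, 0.7, 0.4]
opening: 0.999
eef_pos: [369.4, 337.5, 163.8]
contact_force: [-0.2, 0.7, -1.1]
opening: 1.0
460,160,170,2.2 -> [-0.395, -0.915, -0.032, 0.001, 0.0, 0.32] rows 8.0
550,-20,170,1.2 -> [-0.992, -0.166, -0.0, 0.0, -0.0, 0.318] rows 8.0
620,-100,170,0.2 -> [-0.246, 0.471, 0.0, 0.0, -0.0, 0.318] rows 8.0
650,-146,150,0 -> [0.101, 0.255, 0.1, 0.0, -0.0, 0.064] rows 1.6
16.3 [369.4 337.5 163.8] [ 3.140e+00  2.000e-03 -3.078e+00] op 1.0
```

```bash
python3 -m inch '[[[-0.395,-0.915,-0.03,0,0,0.32],[-0.395,-0.915,-0.03,0,0,0.32],[-0.395,-0.915,-0.03,0,0,0.32],[-0.395,-0.915,-0.03,0,0,0.32],[-0.395,-0.915,-0.03,0,0,0.32],[-0.395,-0.915,-0.03,0,0,0.32],[-0.395,-0.915,-0.03,0,0,0.32],[-0.395,-0.915,-0.03,0,0,0.32]]]' | grep eef
python3 -m inch '[[[-0.99,-0.166,0,0,0,0.318],[-0.99,-0.166,0,0,0,0.318],[-0.99,-0.166,0,0,0,0.318],[-0.99,-0.166,0,0,0,0.318],[-0.99,-0.166,0,0,0,0.318],[-0.99,-0.166,0,0,0,0.318],[-0.99,-0.166,0,0,0,0.318],[-0.99,-0.166,0,0,0,0.318]]]' | grep eef
python3 -m inch '[[[-0.246,0.471,0,0,0,0.318],[-0.246,0.471,0,0,0,0.318],[-0.246,0.471,0,0,0,0.318],[-0.246,0.471,0,0,0,0.318],[-0.246,0.471,0,0,0,0.318],[-0.246,0.471,0,0,0,0.318],[-0.246,0.471,0,0,0,0.318],[-0.246,0.471,0,0,0,0.318]]]' | grep eef
python3 -m inch '[[[0.101,0.255,0.1,0,0,0.075],[0.101,0.255,0.1,0,0,0.075],[0.101,0.255,0.1,0,0,0.075],[0.101,0.255,0.1,0,0,0.075],[0.101,0.255,0.1,0,0,0.075]]]'
python3 - <<'E'
from h import *
im,p=snap("wrist","pics/w6.png"); print(p)
for th in(75,90):quads(im,p,(260,90,385,262),25,th,1000)
E
python3 go.py 656,-147,6,-0.045
```

```text
eef_pos: [458.6, 158.2, 166.8]
eef_pos: [549.0, -20.6, 166.4]
eef_pos: [619.4, -99.1, 166.2]
clock: 18.73
eef_pos: [649.7, -144.4, 147.2]
tcp_rot: [-3.141, 0.003, -0.026]
contact_force: [0.9, 0.3, 0.3]
opening: 0.996
grasp_force: 0.0
(array([ 649.65759586, -144.38100323,  147.18048429]), array([-3.14079533e+00,  2.71778589e-03, -2.61469035e-02]))
c=(664.8,-148.4) size 96x36 long-axis heading -0.038 px [321. 173.]
c=(663.8,-148.6) size 98x37 long-axis heading -0.026 px [321. 173.]
656,-147,6,-0.045 -> [0.032, 0.014, 0.709, -0.0, 0.001, 0.006] rows 3.4
18.8 [ 649.9 -144.2  147.8] [-3.141e+00  2.000e-03 -2.600e-02] op 1.0
```

View pics/w6.png

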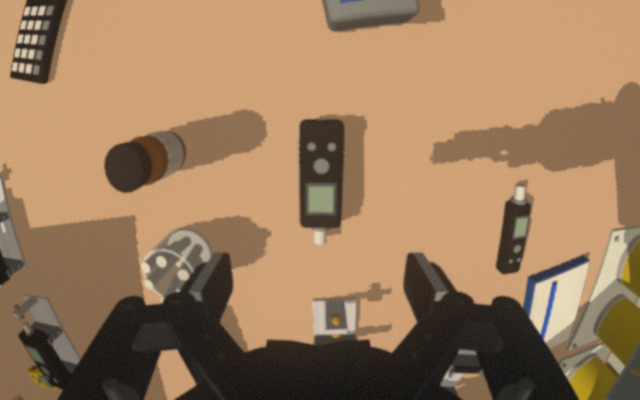

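```bash
python3 -m inch '[[[0.07,0.021,0.3,0,0,0.003],[0.07,0.021,0.5,0,0,0.003],[0.07,0.021,0.62,0,0,0.003],[0.07,0.021,0.71,0,0,0.003],[0.07,0.021,0.71,0,0,0.003],[0.07,0.021,0.71,0,0,0.003]]]'|grep -E "eef|cont|rot"
python3 -m inch '[[[0,0,0,0,0,0],[0,0,0,0,0,0],[0,0,0,0,0,0],[0,0,0,0,0,0],[0,0,0,0,0,0],[0,0,0,0,0,0],[0,0,0,0,0,0]]]' -1 40 |grep -E "eef|cont|rot|op|grasp"
python3 -m inch '[[[0,0,-0.05,0,0,0],[0,0,-0.2,0,0,0],[0,0,-0.4,0,0,0],[0,0,-0.6,0,0,0],[0,0,-0.7,0,0,0],[0,0,-0.7,0,0,0]]]' |grep -E "eef|cont|rot|op|grasp"
python3 go.py 600,-160,150,0.95 500,-180,150,1.95 440,-225,150,2.89
```

```text
eef_pos: [663.9, -148.7, 6.2]
tcp_rot: [-3.141, 0.002, -0.036]
contact_force: [0.4, 0.6, 1.0]
eef_pos: [665.8, -149.7, 8.7]
tcp_rot: [3.141, -0.002, -0.038]
contact_force: [-1.3, 1.5, 7.7]
opening: 0.447
grasp_force: 41.0
eef_pos: [668.0, -150.4, 153.8]
tcp_rot: [3.14, -0.01, -0.038]
contact_force: [1.1, -0.1, -1.5]
opening: 0.449
grasp_force: 40.8
600,-160,150,0.95 -> [-0.338, 0.061, 0.016, 0.002, -0.003, -0.314] rows 7.9
500,-180,150,1.95 -> [-0.372, -0.349, -0.0, 0.0, 0.0, -0.318] rows 8.0
440,-225,150,2.89 -> [-0.098, -0.362, -0.0, 0.0, 0.0, -0.299] rows 7.5
20.4 [ 668.  -150.4  153.8] [ 3.14  -0.01  -0.038] op 0.45
```

```bash
python3 -m inch '[[[-0.338,0.061,0,0,0,-0.314],[-0.338,0.061,0,0,0,-0.314],[-0.338,0.061,0,0,0,-0.314],[-0.338,0.061,0,0,0,-0.314],[-0.338,0.061,0,0,0,-0.314],[-0.338,0.061,0,0,0,-0.314],[-0.338,0.061,0,0,0,-0.314],[-0.338,0.061,0,0,0,-0.314]]]'|grep -E "eef"
python3 -m inch '[[[-0.37,-0.35,0,0,0,-0.318],[-0.37,-0.35,0,0,0,-0.318],[-0.37,-0.35,0,0,0,-0.318],[-0.37,-0.35,0,0,0,-0.318],[-0.37,-0.35,0,0,0,-0.318],[-0.37,-0.35,0,0,0,-0.318],[-0.37,-0.35,0,0,0,-0.318],[-0.37,-0.35,0,0,0,-0.318]]]'|grep -E "eef"
python3 -m inch '[[[-0.098,-0.362,0,0,0,-0.299],[-0.098,-0.362,0,0,0,-0.299],[-0.098,-0.362,0,0,0,-0.299],[-0.098,-0.362,0,0,0,-0.299],[-0.098,-0.362,0,0,0,-0.299],[-0.098,-0.362,0,0,0,-0.299],[-0.098,-0.362,0,0,0,-0.299],[-0.098,-0.362,0,0,0,-0.299]]]'|grep -E "eef"
python3 -m inch '[[[0,0,0,0,0,0],[0,0,0,0,0,0]]]'|grep -E "eef|rot|grasp"
python3 - <<'E'
from h import *
im,p=snap("wrist","pics/w7.png"); print(p)
for th in(60,75,90,105):print(th);quads(im,p,(110,20,255,270),34,th)
E
```

```text
eef_pos: [595.9, -159.1, 146.2]
eef_pos: [495.9, -178.4, 146.4]
eef_pos: [435.9, -223.2, 146.3]
eef_pos: [436.1, -223.3, 146.4]
tcp_rot: [3.141, -0.001, 2.884]
grasp_force: 41.3
(array([ 436.08832562, -223.26214038,  146.42421922]), array([ 3.14147621e+00, -6.84663236e-04,  2.88448267e+00]))
60
75
c=(457.5,-407.0) size 26x10 long-axis heading 0.035 px [153. 260.]
c=(398.8,-338.6) size 44x9 long-axis heading 1.256 px [186. 189.]
c=(330.9,-317.8) size 43x7 long-axis heading 1.266 px [183. 111.]
90
c=(456.5,-408.0) size 29x13 long-axis heading 0.063 px [152. 259.]
c=(398.4,-338.7) size 47x12 long-axis heading 1.255 px [186. 189.]
c=(330.8,-317.9) size 45x9 long-axis heading 1.275 px [183. 111.]
105
c=(455.9,-408.4) size 31x17 long-axis heading 0.032 px [151. 259.]
c=(398.6,-338.1) size 50x13 long-axis heading 1.297 px [187. 189.]
c=(330.8,-318.0) size 47x11 long-axis heading 1.267 px [183. 111.]
```

View pics/w7.png

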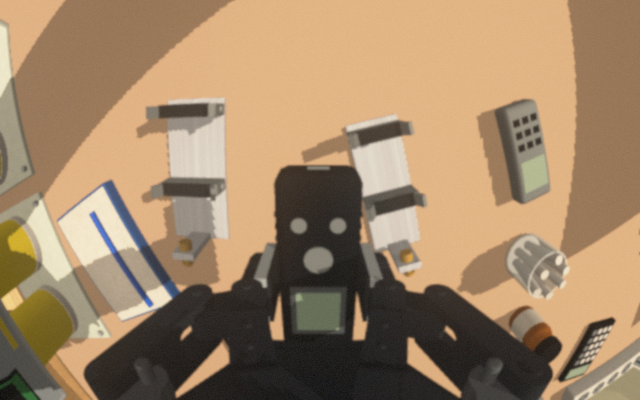

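```bash
python3 - <<'E'
from h import *
im,p=load("pics/w7.png")
for th in(60,75,90,105):print(th);quads(im,p,(340,112,430,222),34,th)
a=at("wrist",(318,167),p[0][2]+17,p)-p[0][:2]; print("rear edge rel TCP, expect 50:",np.linalg.norm(a))
E
python3 go.py 364.5,-328,90,2.844
```

```text
60
c=(441.9,-197.2) size 48x17 long-axis heading -0.234 px [349. 196.]
75
c=(459.1,-160.4) size 36x10 long-axis heading 1.555 px [394. 203.]
c=(441.6,-196.7) size 49x18 long-axis heading -0.234 px [349. 196.]
c=(395.6,-168.1) size 18x7 long-axis heading -1.501 px [370. 136.]
90
c=(458.5,-160.8) size 40x13 long-axis heading 1.532 px [393. 202.]
c=(441.7,-196.2) size 49x19 long-axis heading -0.234 px [349. 195.]
c=(395.6,-160.0) size 37x11 long-axis heading -1.559 px [379. 133.]
105
c=(447.9,-169.4) size 74x50 long-axis heading 1.331 px [371. 198.]
c=(395.5,-157.8) size 43x12 long-axis heading -1.559 px [382. 132.]
rear edge rel TCP, expect 50: 51.13143131872857
364.5,-328,90,2.844 -> [0.213, -0.598, 0.282, 0.0, -0.0, 0.013] rows 3.3
22.6 [ 436.2 -223.3  146.5] [ 3.141e+00 -1.000e-03  2.884e+00] op 0.45
```

```bash
python3 -m inch '[[[0.21,-0.598,0,0,0,0.013],[0.21,-0.598,0,0,0,0.013],[0.21,-0.598,0,0,0,0.013],[0.21,-0.598,0.1,0,0,0.013],[0.21,-0.598,0.28,0,0,0.013],[0.21,-0.598,0.28,0,0,0.013],[0.21,-0.598,0.28,0,0,0.013],[0.21,-0.598,0.28,0,0,0.013]]]' |grep -E "eef|cont|rot"
python3 -m inch '[[[0,0,0.08,0,0,0],[0,0,0.15,0,0,0],[0,0,0.2,0,0,0],[0,0,0.215,0,0,0],[0,0,0.22,0,0,0],[0,0,0.22,0,0,0],[0,0,0.22,0,0,0],[0,0,0.22,0,0,0]]]' |grep -E "eef|cont|rot"
python3 go.py 364.7,-328,44,2.844
```

```text
eef_pos: [366.2, -328.5, 91.5]
tcp_rot: [3.142, -0.0, 2.846]
contact_force: [0.2, -0.4, -1.0]
eef_pos: [366.3, -329.0, 47.4]
tcp_rot: [-3.141, 0.001, 2.846]
contact_force: [-0.4, 0.2, -1.8]
364.7,-328,44,2.844 -> [0.009, 0.002, 0.017, -0.0, 0.0, 0.001] rows 0.1
23.9 [ 366.3 -329.    47.4] [-3.141e+00  1.000e-03  2.846e+00] op 0.45
```

```bash
python3 -m inch '[[[0.002,0.003,0.01,0,0,0],[0.002,0.003,0.018,0,0,0],[0.002,0.003,0.018,0,0,0],[0.002,0.003,0.018,0,0,0]]]' | grep -E "eef|contact"
python3 -m inch '[[[0,0,0.003,0,0,0],[0,0,0.006,0,0,0],[0,0,0.006,0,0,0],[0,0,0.006,0,0,0]]]' | grep -E "eef|contact"
```

```text
eef_pos: [365.5, -327.9, 43.0]
contact_force: [-0.3, -0.0, -1.3]
eef_pos: [365.6, -328.0, 42.6]
contact_force: [-2.9, 1.1, 11.4]
```

```bash
python3 -m inch '[[[0,0,0,0,0,0],[0,0,0,0,0,0],[0,0,0,0,0,0],[0,0,0,0,0,0],[0,0,0,0,0,0],[0,0,0,0,0,0]]]' 1 | grep -E "eef|contact|op"
python3 -m inch '[[[0,0,-0.1,0,0,0],[0,0,-0.3,0,0,0],[0,0,-0.53,0,0,0],[0,0,-0.53,0,0,0],[0,0,-0.53,0,0,0],[0,0,-0.53,0,0,0]]]' | grep -E "eef|contact|op"
python3 go.py 480,-330,150,3.1 584,-365,150,3.17
```

```text
eef_pos: [365.6, -327.9, 41.8]
contact_force: [-0.3, 0.5, -0.1]
opening: 1.003
eef_pos: [365.6, -327.9, 147.9]
contact_force: [-0.3, -0.2, -1.3]
opening: 1.002
480,-330,150,3.1 -> [-0.551, 0.156, -0.01, -0.0, 0.0, -0.081] rows 2.7
584,-365,150,3.17 -> [-0.527, -0.153, -0.0, -0.0, 0.0, -0.022] rows 2.6
25.6 [ 365.6 -327.9  147.9] [-3.141e+00  1.000e-03  2.846e+00] op 1.0
```

```bash
python3 -m inch '[[[-0.55,0.156,0,0,0,-0.081],[-0.55,0.156,0,0,0,-0.081],[-0.55,0.156,0,0,0,-0.081],[-0.55,0.156,0,0,0,-0.081],[-0.55,0.156,0,0,0,-0.081]]]'|grep -E "eef"
python3 -m inch '[[[-0.527,-0.153,0,0,0,-0.022],[-0.527,-0.153,0,0,0,-0.022],[-0.527,-0.153,0,0,0,-0.022],[-0.527,-0.153,0,0,0,-0.022],[-0.527,-0.153,0,0,0,-0.022],[-0.527,-0.153,0,0,0,-0.022],[-0.527,-0.153,0,0,0,-0.022]]]'|grep -E "eef"
python3 - <<'E'
from h import *
im,p=snap("wrist","pics/w8.png"); print(p)
for th in(60,75,90):quads(im,p,(230,90,400,275),22,th,500)
E
python3 go.py 584,-365,6,3.17
```

```text
eef_pos: [480.2, -329.1, 145.4]
eef_pos: [581.9, -364.4, 146.9]
(array([ 581.92514253, -364.43584796,  146.94089468]), array([ 3.14023456e+00, -2.29874812e-03, -3.11393410e+00]))
c=(585.4,-367.7) size 84x24 long-axis heading 0.037 px [315. 194.]
c=(585.5,-367.7) size 86x26 long-axis heading 0.038 px [315. 194.]
c=(586.1,-367.2) size 89x27 long-axis heading 0.058 px [315. 194.]
584,-365,6,3.17 -> [-0.01, -0.003, 0.707, 0.0, -0.001, -0.0] rows 3.4
26.6 [ 582.2 -364.6  147.3] [ 3.141e+00 -2.000e-03 -3.114e+00] op 1.0
```

View pics/w8.png

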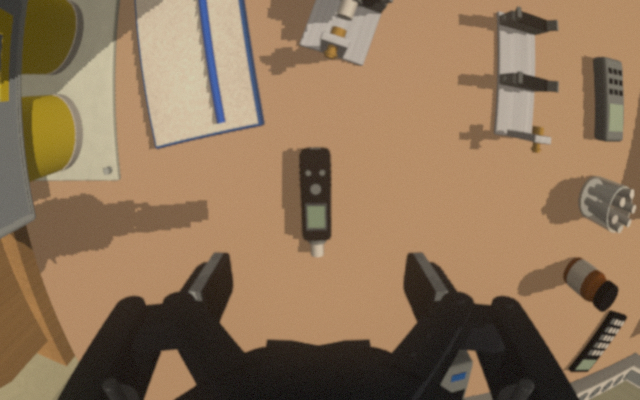

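```bash
python3 -m inch '[[[-0.017,-0.015,0.3,0,0,-0.003],[-0.017,-0.015,0.5,0,0,-0.003],[-0.017,-0.015,0.62,0,0,-0.003],[-0.017,-0.015,0.7,0,0,-0.003],[-0.017,-0.015,0.7,0,0,-0.003],[-0.017,-0.015,0.7,0,0,-0.003]]]'|grep -E "eef|cont|rot"
python3 -m inch '[[[0,0,0,0,0,0],[0,0,0,0,0,0],[0,0,0,0,0,0],[0,0,0,0,0,0],[0,0,0,0,0,0],[0,0,0,0,0,0],[0,0,0,0,0,0],[0,0,0,0,0,0]]]' -1 35 |grep -E "eef|cont|rot|op|grasp"
python3 -m inch '[[[0,0,-0.05,0,0,0],[0,0,-0.2,0,0,0],[0,0,-0.4,0,0,0],[0,0,-0.6,0,0,0],[0,0,-0.7,0,0,0],[0,0,-0.7,0,0,0]]]' |grep -E "eef|cont|rot|op|grasp"
python3 go.py 490,-250,150,3.14
```

```text
eef_pos: [586.4, -367.6, 7.6]
tcp_rot: [3.141, -0.002, -3.104]
contact_force: [1.0, 0.2, 1.4]
eef_pos: [588.1, -368.3, 9.2]
tcp_rot: [-3.141, 0.001, -3.104]
contact_force: [-1.6, 0.2, 6.0]
opening: 0.319
grasp_force: 35.6
eef_pos: [590.4, -369.6, 155.0]
tcp_rot: [-3.136, 0.008, -3.104]
contact_force: [0.8, -0.1, 0.0]
opening: 0.315
grasp_force: 34.8
490,-250,150,3.14 -> [0.479, 0.617, 0.018, -0.002, 0.003, 0.013] rows 3.7
28.3 [ 590.4 -369.6  155. ] [-3.136  0.008 -3.104] op 0.32
```

```bash
python3 -m inch '[[[0.479,0.617,0,0,0,0.013],[0.479,0.617,0,0,0,0.013],[0.479,0.617,0,0,0,0.013],[0.479,0.617,0,0,0,0.013],[0.479,0.617,0,0,0,0.013],[0.479,0.617,0,0,0,0.013],[0.479,0.617,0,0,0,0.013],[0.479,0.617,0,0,0,0.013]]]'|grep -E "eef"
python3 - <<'E'
from h import *
im,p=snap("wrist","pics/w9.png"); print(p)
for th in(60,75,90,105):print(th);quads(im,p,(375,20,500,225),34,th)
E
```

```text
eef_pos: [488.1, -249.1, 148.1]
(array([ 488.12593366, -249.07027695,  148.11397635]), array([-3.14092999e+00,  1.07879658e-03,  3.13827579e+00]))
60
75
c=(459.4,-159.4) size 34x9 long-axis heading -1.550 px [421. 164.]
c=(396.6,-160.0) size 34x7 long-axis heading -1.550 px [423.  92.]
90
c=(459.0,-164.2) size 48x12 long-axis heading -1.552 px [414. 162.]
c=(396.5,-159.5) size 37x10 long-axis heading -1.534 px [423.  92.]
105
c=(458.6,-162.1) size 58x13 long-axis heading 1.567 px [417. 163.]
c=(396.8,-162.5) size 56x11 long-axis heading -1.558 px [420.  92.]
```

View pics/w9.png

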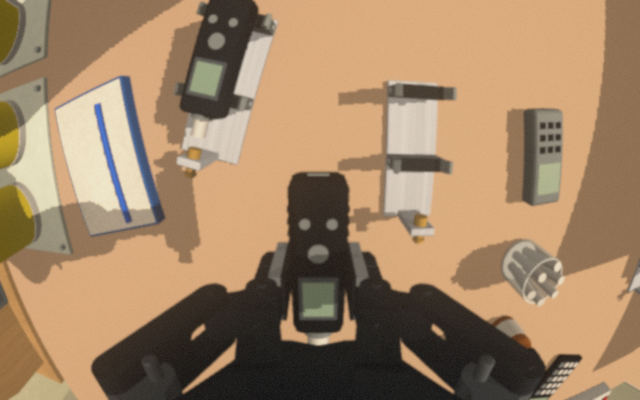

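```bash
python3 - <<'E'
from h import *
im,p=load("pics/w9.png")
a=at("wrist",(318,174),p[0][2]+13,p)-p[0][:2]; print("rear edge rel TCP, expect 44:",a)
E
python3 go.py 428.5,-159.6,90,3.148
```

```text
rear edge rel TCP, expect 44: [-47.49778453  -0.41416259]
428.5,-159.6,90,3.148 -> [0.299, 0.447, 0.289, -0.0, 0.0, -0.003] rows 2.9
29.0 [ 488.  -249.1  147.9] [-3.141e+00  1.000e-03  3.138e+00] op 0.32
```

```bash
python3 -m inch '[[[0.289,0.447,0,0,0,-0.003],[0.289,0.447,0,0,0,-0.003],[0.289,0.447,0,0,0,-0.003],[0.289,0.447,0.1,0,0,-0.003],[0.289,0.447,0.29,0,0,-0.003],[0.289,0.447,0.29,0,0,-0.003],[0.289,0.447,0.29,0,0,-0.003],[0.289,0.447,0.29,0,0,-0.003]]]' |grep -E "eef|cont|rot"
python3 -m inch '[[[0,0,0.08,0,0,0],[0,0,0.15,0,0,0],[0,0,0.2,0,0,0],[0,0,0.215,0,0,0],[0,0,0.22,0,0,0],[0,0,0.22,0,0,0],[0,0,0.22,0,0,0],[0,0,0.22,0,0,0]]]' |grep -E "eef|cont|rot"
python3 -m inch '[[[0,0,0.006,0,0,0],[0,0,0.012,0,0,0],[0,0,0.012,0,0,0],[0,0,0.012,0,0,0]]]' | grep -E "eef|contact"
```

```text
eef_pos: [430.3, -159.2, 90.7]
tcp_rot: [-3.142, -0.0, -3.136]
contact_force: [-0.0, -0.9, -1.4]
eef_pos: [430.1, -158.8, 46.6]
tcp_rot: [-3.141, 0.001, -3.135]
contact_force: [-0.6, -0.1, -0.3]
eef_pos: [429.5, -158.6, 43.5]
contact_force: [0.1, 0.5, 0.2]
```

```bash
python3 -m inch '[[[0,-0.003,0.004,0,0,0],[0,-0.003,0.006,0,0,0],[0,-0.003,0.006,0,0,0]]]' | grep -E "eef|contact"
python3 -m inch '[[[0,0,0.003,0,0,0],[0,0,0.004,0,0,0],[0,0,0.004,0,0,0],[0,0,0.004,0,0,0]]]' | grep -E "eef|contact"
```

```text
eef_pos: [429.6, -158.8, 43.1]
contact_force: [-2.5, 4.8, 17.5]
eef_pos: [429.6, -158.9, 43.1]
contact_force: [-7.1, 6.0, 31.3]
```

Firm contact; ease up, release, retreat straight up and move aside.

```bash
python3 -m inch '[[[0,0,-0.006,0,0,0],[0,0,-0.007,0,0,0],[0,0,-0.007,0,0,0]]]' | grep -E "eef|contact"
python3 -m inch '[[[0,0,0,0,0,0],[0,0,0,0,0,0],[0,0,0,0,0,0],[0,0,0,0,0,0],[0,0,0,0,0,0],[0,0,0,0,0,0]]]' 1 | grep -E "eef|contact|op"
python3 -m inch '[[[0,0,-0.1,0,0,0],[0,0,-0.3,0,0,0],[0,0,-0.6,0,0,0],[0,0,-0.9,0,0,0],[0,0,-0.9,0,0,0],[0,0,-0.9,0,0,0],[0,0,-0.9,0,0,0]]]' | grep -E "eef|contact|op"
python3 go.py 460,0,290,3.14
```

```text
eef_pos: [429.8, -159.3, 43.1]
contact_force: [-0.5, 0.7, 8.7]
eef_pos: [429.5, -159.2, 42.8]
contact_force: [-0.6, -0.4, 0.0]
opening: 0.996
eef_pos: [430.9, -159.7, 225.2]
contact_force: [-0.1, 0.1, 0.0]
opening: 0.997
460,0,290,3.14 -> [-0.152, 0.797, -0.325, -0.001, 0.002, 0.003] rows 4.2
32.6 [ 430.9 -159.7  225.2] [-3.14   0.005 -3.135] op 1.0
```

```bash
python3 -m inch '[[[-0.15,0.8,-0.3,0,0,0.003],[-0.15,0.8,-0.3,0,0,0.003],[-0.15,0.8,-0.3,0,0,0.003],[-0.15,0.8,-0.3,0,0,0.003],[-0.15,0.8,-0.3,0,0,0.003],[-0.15,0.8,-0.3,0,0,0.003],[-0.15,0.8,-0.3,0,0,0.003]]]' |grep eef
python3 - <<'E'
from h import *
im,p=snap("wrist","pics/w10.png"); t,_=snap("top","pics/top1.png")
def proj(pt):
    c=r.camera_info("wrist");M=np.array(c["mount"]);R=Ro.from_euler("xyz",p[1]).as_matrix()
    q=M[:3,:3].T@(R.T@(np.array(pt)-p[0])-M[:3,3]); th=np.arctan2(np.hypot(*q[:2]),q[2]); K=np.array(c["K"])
    return K[:2,2]+K[0,0]*th*q[:2]/np.hypot(*q[:2])
for n,x,y,h,hd in[("S",428,-159.6,22,.01),("M",364.7,-328.2,25,-.298),("L",581.8,368.5,28,0),("XL",368,337,31,.062)]:
    u=proj((x,y,34+h)); print(n,"seat",x,y,hd,"px",u.round())
    a=np.r_[u-50,u+50].astype(int).clip(0,[640,400,640,400])
    for th in(60,75): quads(im,p,tuple(a),34+h,th,300)
    b=np.array(cv2.projectPoints(np.array([[x,y,34.+h]]),*[np.array(r.camera_info("top")[k]) for k in("rvec","tvec","K")],None)[0]).ravel()
    print("  top px",b.round())
    x0,y0=(b-32).astype(int); g=t[y0:y0+64,x0:x0+64].max(2)
    for c in cv2.findContours((g<70).astype(np.uint8),cv2.RETR_EXTERNAL,2)[0]:
        if cv2.contourArea(c)>200:
            w=np.array([at("top",q,34+h) for q in c[:,0]+[x0,y0]],np.float32); print("  top",[np.round(v,1) for v in cv2.minAreaRect(w)])
E
```

```text
eef_pos: [457.7, 0.9, 281.5]
S seat 428 -159.6 0.01 px [191. 149.]
c=(427.9,-154.0) size 82x36 long-axis heading 0.006 px [196. 150.]
  top px [394. 199.]
M seat 364.7 -328.2 -0.298 px [ 88. 113.]
c=(369.5,-317.7) size 92x46 long-axis heading -0.287 px [ 94. 115.]
c=(369.7,-316.8) size 96x51 long-axis heading -0.260 px [ 94. 116.]
  top px [459. 222.]
L seat 581.8 368.5 0 px [545. 252.]
c=(576.3,350.8) size 114x71 long-axis heading -0.003 px [538. 249.]
c=(576.2,339.8) size 117x96 long-axis heading -0.000 px [534. 247.]
  top px [192. 144.]
  top [array([581.1, 355.8]), array([ 78.7, 113.1]), np.float64(89.4)]
XL seat 368 337 0.062 px [555. 116.]
c=(370.9,321.7) size 119x78 long-axis heading 0.077 px [547. 116.]
c=(372.0,309.2) size 122x106 long-axis heading 0.066 px [542. 116.]
  top px [202. 225.]
  top [array([370.6, 326.9]), array([124.3,  90. ]), np.float64(2.4)]
```

```bash
python3 go.py 410,-170,230,2.98 365,-328,210,2.844 428,-160,210,3.148 390,40,230,3.16 368,337,210,3.204 582,368,210,3.14
```

```text
410,-170,230,2.98 -> [0.234, -0.85, 0.258, -0.0, -0.001, 0.05] rows 4.4
365,-328,210,2.844 -> [0.095, -0.816, 0.1, -0.0, -0.0, 0.043] rows 4.0
428,-160,210,3.148 -> [-0.055, 0.895, 0.0, 0.0, 0.0, -0.097] rows 4.3
390,40,230,3.16 -> [0.184, 1.001, -0.1, -0.0, 0.0, -0.004] rows 4.9
368,337,210,3.204 -> [0.083, 1.487, 0.1, 0.0, 0.0, -0.014] rows 7.2
582,368,210,3.14 -> [-1.078, 0.088, 0.0, -0.0, -0.0, 0.02] rows 5.2
33.3 [ 4.576e+02 -1.000e-01  2.814e+02] [-3.141e+00 -3.000e-03  3.138e+00] op 1.0
```

```bash
cat > chk.py <<'E'
import sys; from h import *
n,x,y,h,hd=sys.argv[1],*map(float,sys.argv[2:])
im,p=snap("wrist",f"pics/chk{n}.png")
for th in(50,60,75):
    for q in quads(im,p,(225,60,410,275),34+h,th,800):
        d=np.array(q[:2])-[x,y]; c,s=np.cos(hd),np.sin(hd); print("   along",round(d@[c,s],1),"across",round(d@[-s,c],1))
E
python3 -m inch '[[[0.234,-0.85,0.258,0,0,0.05],[0.234,-0.85,0.258,0,0,0.05],[0.234,-0.85,0.258,0,0,0.05],[0.234,-0.85,0.258,0,0,0.05],[0.234,-0.85,0.258,0,0,0.05]]]' |grep eef
python3 -m inch '[[[0.095,-0.816,0.1,0,0,0.043],[0.095,-0.816,0.1,0,0,0.043],[0.095,-0.816,0.1,0,0,0.043],[0.095,-0.816,0.1,0,0,0.043],[0.095,-0.816,0.1,0,0,0.043],[0.095,-0.816,0.1,0,0,0.043],[0.095,-0.816,0.1,0,0,0.043]]]' |grep eef
python3 chk.py M 364.7 -328.2 25 -0.298
python3 -m inch '[[[-0.055,0.895,0,0,0,-0.097],[-0.055,0.895,0,0,0,-0.097],[-0.055,0.895,0,0,0,-0.097],[-0.055,0.895,0,0,0,-0.097],[-0.055,0.895,0,0,0,-0.097],[-0.055,0.895,0,0,0,-0.097],[-0.055,0.895,0,0,0,-0.097]]]' |grep eef
python3 chk.py S 428 -159.6 22 0.01
python3 -m inch '[[[0.184,1,-0.1,0,0,-0.004],[0.184,1,-0.1,0,0,-0.004],[0.184,1,-0.1,0,0,-0.004],[0.184,1,-0.1,0,0,-0.004],[0.184,1,-0.1,0,0,-0.004],[0.184,1,-0.1,0,0,-0.004]]]' |grep eef
python3 -m inch '[[[0.05,0.9,0,0,0,-0.007],[0.05,0.9,0,0,0,-0.007],[0.05,0.9,0,0,0,-0.007],[0.05,0.9,0,0,0,-0.007],[0.05,0.9,0,0,0,-0.007]]]' |grep eef
python3 -m inch '[[[0.033,0.587,0.1,0,0,-0.007],[0.033,0.587,0.1,0,0,-0.007],[0.033,0.587,0.1,0,0,-0.007],[0.033,0.587,0.1,0,0,-0.007],[0.033,0.587,0.1,0,0,-0.007],[0.033,0.587,0.1,0,0,-0.007]]]' |grep eef
python3 chk.py XL 368 337 31 0.062
python3 -m inch '[[[-0.99,0.088,0,0,0,0.02],[-0.99,0.088,0,0,0,0.02],[-0.99,0.088,0,0,0,0.02],[-0.99,0.088,0,0,0,0.02],[-0.99,0.088,0,0,0,0.02],[-0.99,0.088,0,0,0,0.02],[-0.99,0.088,0,0,0,0.02]]]' |grep eef
python3 chk.py L 581.8 368.5 28 0
```

```text
eef_pos: [408.0, -173.0, 229.1]
eef_pos: [365.0, -327.2, 210.4]
c=(365.1,-329.3) size 94x41 long-axis heading -0.298 px [316. 184.]
   along 0.7 across -1.0
c=(365.4,-330.5) size 97x48 long-axis heading -0.298 px [316. 183.]
   along 1.3 across -2.0
eef_pos: [429.1, -157.4, 211.4]
c=(409.2,-160.0) size 47x30 long-axis heading 0.063 px [315. 164.]
   along -18.8 across -0.2
c=(427.4,-161.5) size 84x38 long-axis heading 0.012 px [315. 179.]
   along -0.6 across -1.9
eef_pos: [389.3, 44.8, 232.0]
eef_pos: [376.8, 223.7, 231.6]
eef_pos: [364.9, 336.3, 210.9]
c=(368.1,337.6) size 115x57 long-axis heading 0.058 px [322. 193.]
   along 0.2 across 0.6
c=(367.8,336.8) size 119x60 long-axis heading 0.066 px [319. 186.]
   along -0.2 across -0.2
c=(367.8,337.1) size 121x63 long-axis heading 0.063 px [319. 186.]
   along -0.2 across 0.1
eef_pos: [562.9, 365.9, 211.0]
c=(555.9,367.7) size 60x49 long-axis heading -0.000 px [321. 178.]
   along -25.9 across -0.8
c=(578.6,368.2) size 105x52 long-axis heading 0.001 px [323. 202.]
   along -3.2 across -0.3
c=(579.3,367.6) size 109x55 long-axis heading -0.002 px [320. 198.]
   along -2.5 across -0.9
```

All four are well centred and aligned; the arm is clear. Handing in.

```bash
python3 -c "
from rig import r
print(r.sense()['clock'],r.sign_off())"
```

```text
the job is handed in; nothing more can be done
37.0667 None
```

I placed all four testers on their matching rests, mouthpieces towards the nozzles, and handed in at 37 s. My last camera check put each within about 3 mm and 0.02 rad of centre; the verdict itself was not returned. I never touched or went near the barometer and jar, but did not measure them again at the end.

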